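# Swap the trial spacer for the set collar on the spindle flat

### The job

Take the plain spacer ring off the spindle of the assembly fixture and lay it flat in the empty middle compartment of the tray; then turn the bare spindle by its end until its flat faces squarely towards the driver guide. Now slide the collar with the set screw over the spindle, screw on the flat and pointing at the guide, press it fully down against the wave spring and finish while still holding it down there in the gripper, ready for the screw to be tightened. Leave the knob in the tray where it is.

Things in the scene. Friction and masses are not known exactly. Their poses are not given: they have to be found in the camera images.
- fixture: assembly fixture, fixed: aluminium base 134 x 100 x 12 mm, grey round bearing housing (76 mm flange, top z = 48) with upright steel spindle. Origin: on the spindle's axis at the base's underside, z up. On the -x side, 45 to 67 mm from the axis, stands the driver guide, a block 26 mm wide, top z = 72; a hex driver rests in it along x at z = 63, tip 32 mm from the axis, handle end at 127 mm, fixed
- guide (a point): inner mouth of the brass bush of the driver guide, on the fixture at (-43, 0, 63) mm; axes as the fixture's. From it the driver points in +x to the spindle's axis
- spindle (a joint): turning angle of the spindle, rad, counter-clockwise positive seen from above; at 0 its flat faces the guide (the fixture's -x). It turns freely both ways with slight friction (0.06 N m) and stays where it is left
- spindle_flat (a point): on the middle line of the spindle's flat, 5 mm from the axis, at fixture z = 95 mm; turns with the spindle, its -x points out of the flat. The spindle is a D-bar 16 mm thick with a full-length flat 12.5 mm wide, 5 mm from the axis: 13 mm thick across the flat. Bare from z = 58 to its end at z = 106, the end chamfered 2.5 mm to 13 mm
- spindle_top (a point): centre of the spindle's upper end, on its axis, 106 mm above the fixture's origin
- wave_spring (a joint): compression of the wave spring round the foot of the spindle, m: 0 free (also with the ring's or collar's weight on it), 0.004 fully pressed down. Its top washer (33 mm across) is at z = 58 mm of the fixture when free and 54 mm when fully pressed; it takes 2.4 N to start, 7.2 N to close, and springs back when let go
- collar: steel set collar: ring 34 mm across, 18 mm tall, bore 17 mm. Its set screw (5 mm thick) points along the collar's -x at mid height: out to 22 mm from the axis, and its tip 2.3 mm into the bore (6.2 mm from the axis), so the collar goes over the spindle only with the screw at the flat. Origin: centre of the underside. Lies flat in one of the two end compartments of the tray
- collar_screw (a point): outer end of the collar's set screw, at (-22, 0, 9) mm of the collar
- spacer_ring: plain steel spacer ring, 34 mm across, 18 mm tall, bore 17 mm, no screw: slips over the spindle at any angle. It starts on the spindle, lying on the wave spring's washer (underside at fixture z = 58 mm); origin: centre of the underside, z up
- kit_tray: dark open kit tray, fixed, 204 x 100 mm, floor 3 mm thick, walls and two dividers 3 mm thick and 8 mm high in all; three compartments in a row along its x, centres at x = -67, 0 and +67 mm, each 64 x 94 mm inside; the middle one is empty; origin: centre of the underside
- knob: silver-white control knob, 28 mm across, 20 mm tall, standing in the other end compartment of the tray; stays there; origin: centre of the underside
There are look-alikes about, which are no part of the job. Leave any orange or yellow look-alike of the collar alone.

How it is judged:
By the outcome, as a careful person would: the job done as asked, in the order asked, and still so for the second after the job is handed in, while the arm keeps its last pose, push and grip.
It also fails if it takes over 69 s, if anything falls off the work surface, if the arm or the gripper's body presses on something with over 40 N, if the wrist force passes 120 N, or if a joint passes its speed limit or range.

### The arm

A 6-joint arm with a two-finger parallel gripper is mounted at the origin on a cart in front of the work surface, level with it; the furniture and walls round the work are solid. World frame = base frame: x ahead of the robot, y to its left, z up, the work surface at z = 0. Lengths are in m, angles in degrees, forces in N, time in s.
With the tool pointing down it reaches from about 0.4 to 0.825 m from the base axis. Payload 7 kg.
Tool frame: the origin (TCP) lies on the front face of the gripper's body, between the roots of the fingers; the fingertips stand 66 mm ahead of it and the grasp point (between the pads) lies 47 mm ahead of it (ctrl.grasp_offset is the z of the grasp point in the tool frame, in m); z points along the fingers, y is the direction in which the jaws open and shut (so a half turn about z gives the same grasp; the last joint's range is limited). The gripper opens to 88 mm and grips with 3 to 60 N. Pads are 19 mm wide; open, the fingers measure 130 mm over their backs; the gripper's body (78 mm by 193 mm) begins 47 mm behind the grasp point.
Start: joints at [-49.899, 20.546, 0.682, 0, -70.136, -16.507], TCP at [0.27, -0.619, 0.292] pointing down, gripper open.
Joint ranges: [-176.03, 176.03], [-82.01, 121.73], [-58.28, 71.71], [-173.87, 95.51], [-174.79, -0.11], [-173.66, 173.66]. Speed limits (degrees/s): [136.94, 136.94, 172.46, 180, 180, 180].

### API

Orientations are given as [roll, pitch, yaw] about the fixed x, y, z axes, in that order (R = Rz(yaw) Ry(pitch) Rx(roll)).
In Python, from plant import ctrl gives the robot as it stands.
- The arm moves only by the shell command python3 -m creep 'ROWS'. ROWS is JSON, a list of rows, each a list of 7 numbers: the turn, a rotation vector about the tool's x, y, z in rad, then the shift along the tool's x, y, z in m, then the opening, from 0 (shut) to 1 (fully open). In form: [[wx, wy, wz, dx, dy, dz, grip], ...]. A call has 1 to 12 rows; each row is the pose to reach, as a shift and turn from the pose commanded when the call began, along the tool's axes at that moment; what a row does not reach only later rows make up. A row lasts 1/12 s, in which the tool goes at most 41.7 mm and 7.16 degrees, less where a joint would pass 70% of its speed; a pose out of reach is approached as far as the arm can. A call with a gripper value outside its range is refused whole. The fingers move at their own pace and stop on an object; the grip force is fixed at half the most. Time passes only in rows, so rows that repeat a pose let the fingers close. It gives the time, the measured TCP pose, the force and the opening at its end, in the units of the state.
- ctrl.get_obs(): the state, without advancing time (a new reading comes with each control period).
- ctrl.snapshot(name): name is "scene" or "top" or "wrist"; returns the picture (400x640x3 uint8, blue, green, red); there is no depth.
- ctrl.camera_model(name): a dict with "K" (3x3 intrinsics, pixels), "rvec" (rotation vector, rad) and "tvec" (3), from world to camera coordinates, as OpenCV has them. Camera axes: x right, y down, z forward; pixel columns grow to the right and rows downward; lengths in m; the calibration is good to about 2 mm. A picture is of the moment at which its call begins: read the wrist's pose just before it. camera_model takes no time and is no camera call; for the wrist camera it gives the pose at the moment of the call.
- ctrl.close_job(): hands the job in, once; it reports no verdict.
The state is a dict: "clock": time; "joint_pos": joint angles; "qvel": joint speeds; "tau": joint torques, N m; "tool_pos": TCP position; "orientation": TCP orientation; "force": force on the tool from outside, world axes, zero at the start; "moment": the same for the moment, N m; "opening": finger opening in m.
Only numpy, scipy, OpenCV 4.12 (cv2) and the standard library are available. Lean on these libraries where they do the work, as an engineer would, in place of code of your own. Each camera call takes 0.05 s, during which the arm holds its last target.

## Working session

There is one attempt and no reset: what is moved stays moved. The work goes in short steps, Python scripts to look and compute and a shell command to move; the robot and the scene stay as the last step left them, time stands still between calls to the robot, and variables do not carry over. Pictures are saved under pics/ and viewed, and the job is handed in when it is done.

```bash
ls; mkdir -p pics; python3 - <<'E'
from plant import ctrl
import cv2
print(ctrl.get_obs(), ctrl.grasp_offset)
for n in ("scene","top","wrist"):
    m=ctrl.camera_model(n); print(n,m)
    cv2.imwrite(f"pics/{n}0.png",ctrl.snapshot(n))
E
```

```text
pics
{'clock': 0.0, 'joint_pos': array([-4.98996344e+01,  2.05912673e+01,  6.34809414e-01, -2.07504372e-02,
       -7.01358828e+01, -1.65096147e+01]), 'qvel': array([-0.00185899,  0.01713811, -0.04897946, -0.00363277, -0.01647485,
       -0.02955184]), 'tau': array([-1.62929398e-03, -5.82717812e+01,  2.93046552e+01,  6.99687481e+00,
        6.84214581e-03, -1.89465595e-04]), 'tool_pos': array([ 0.27000337, -0.61823659,  0.29123038]), 'orientation': array([ 1.79905922e+02, -7.54106631e-03, -1.56416309e+02]), 'force': array([-0.38461031, -0.23310668,  0.38462218]), 'moment': array([-0.05320277,  0.02911998,  0.03430718]), 'opening': 0.08759295519704612} 0.0468
scene {'K': array([[428.93180386,   0.        , 322.89345384],
       [  0.        , 428.93180386, 195.65494014],
       [  0.        ,   0.        ,   1.        ]]), 'rvec': array([ 1.31119019, -2.12078128,  1.03918768]), 'tvec': array([0.37006426, 0.29529103, 0.65959524])}
top {'K': array([[502.48648201,   0.        , 312.94086122],
       [  0.        , 502.48648201, 195.14728761],
       [  0.        ,   0.        ,   1.        ]]), 'rvec': array([ 2.14228516, -2.16182187,  0.10623014]), 'tvec': array([0.15998543, 0.49546134, 0.89561347])}
wrist {'K': array([[307.60368151,   0.        , 320.77988755],
       [  0.        , 307.60368151, 200.60928861],
       [  0.        ,   0.        ,   1.        ]]), 'rvec': array([-1.63803574, -2.50131657, -0.31333924]), 'tvec': array([ 0.6740516 , -0.03139714,  0.3878536 ])}
```

View pics/scene0.png

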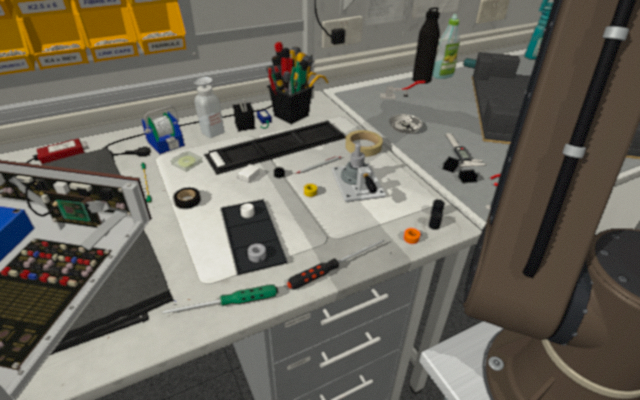

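View pics/top0.png

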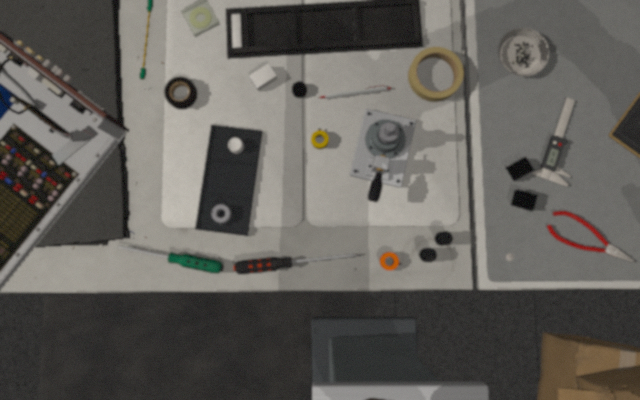

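View pics/wrist0.png

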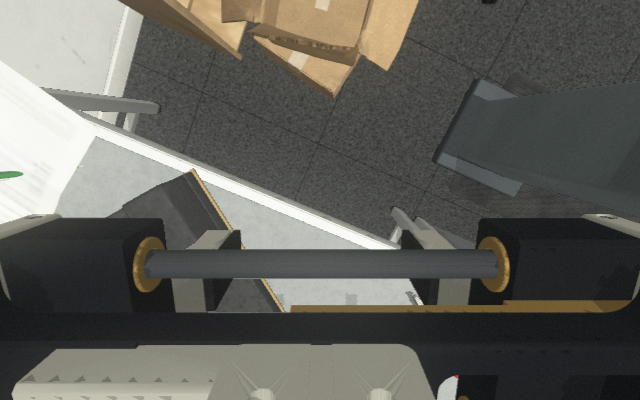

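Top view: the fixture is at about (388,140) with the driver handle at (376,187). The tray is at about (230,180), with a white knob at (235,145) and a grey ring at (221,213). The yellow ring (320,139) and orange ring (390,261) are look-alikes. Enlarging to check.

```bash
python3 - <<'E'
import cv2, numpy as np
t=cv2.imread("pics/top0.png"); s=cv2.imread("pics/scene0.png")
a=cv2.resize(t[115:240,185:275],None,fx=4.4,fy=4.4,interpolation=cv2.INTER_CUBIC)
b=cv2.resize(t[100:210,340:425],None,fx=4.4,fy=4.4,interpolation=cv2.INTER_CUBIC)
h=550
b=cv2.copyMakeBorder(b,0,h-b.shape[0],0,0,cv2.BORDER_CONSTANT)
cv2.imwrite("pics/topc.png",np.hstack([a,b]))
a=cv2.resize(s[190:275,210:295],None,fx=4.5,fy=4.5,interpolation=cv2.INTER_CUBIC)
b=cv2.resize(s[130:215,325:410],None,fx=4.5,fy=4.5,interpolation=cv2.INTER_CUBIC)
cv2.imwrite("pics/scenec.png",np.hstack([a,b]))
E
```

```text
(no output)
```

View pics/topc.png

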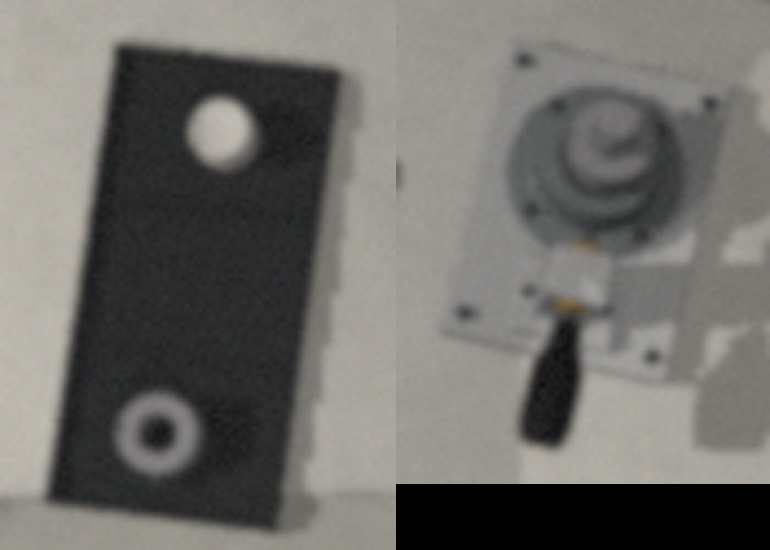

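View pics/scenec.png

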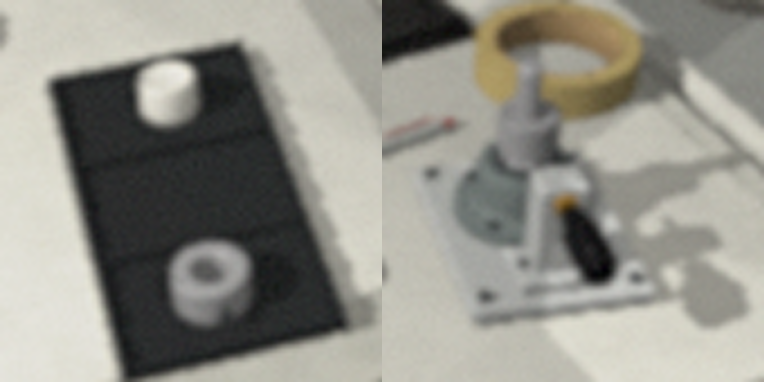

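Tray crop: white knob in the far compartment, grey steel ring with a dark notch (likely the screw, facing the robot) in the near one at top (221,213). It isn't orange or yellow and it lies in an end compartment, so it is the collar. Next, coarse positions and the wrist camera geometry.

```bash
cat > h.py <<'E'
from plant import ctrl
import cv2, numpy as np
from scipy.spatial.transform import Rotation as R
def cam(n):
    m=ctrl.camera_model(n); return m["K"],R.from_rotvec(m["rvec"]).as_matrix(),np.array(m["tvec"])
def ray(m,u,v):
    K,Rm,t=m; d=Rm.T@np.linalg.inv(K)@np.array([u,v,1.]); return -Rm.T@t,d
def onz(m,u,v,z):
    o,d=ray(m,u,v); return o+d*(z-o[2])/d[2]
def proj(m,p):
    K,Rm,t=m; q=K@(Rm@np.asarray(p)+t); return q[:2]/q[2]
def tcp():
    o=ctrl.get_obs(); return np.array(o["tool_pos"]),R.from_euler("xyz",o["orientation"],degrees=True).as_matrix()
def two(m1,p1,m2,p2):
    A=[];b=[]
    for m,p in((m1,p1),(m2,p2)):
        o,d=ray(m,*p); d/=np.linalg.norm(d); P=np.eye(3)-np.outer(d,d); A.append(P); b.append(P@o)
    return np.linalg.lstsq(np.vstack(A),np.hstack(b),rcond=None)
def loc(p,o,yaw): # world->yaw frame
    return R.from_euler("z",-yaw,degrees=True).as_matrix()@(np.asarray(p)-o)
E
python3 - <<'E'
from h import *
T=cam("top");S=cam("scene");W=cam("wrist")
p,Rt=tcp()
o,d=ray(W,320,200); print("wrist cam in tool",Rt.T@(o-p),"dir",Rt.T@d, "Rct",(W[1]@Rt).round(3))
f=lambda x,y:(340+(x-396)/4.4,100+y/4.4)
g=lambda x,y:(185+x/4.4,115+y/4.4)
print("fixture base corners")
C=[onz(T,*f(*c),0.012) for c in((515,40),(730,88),(665,380),(445,333))]
for c in C: print(c.round(4))
print("tray corners"); D=[onz(T,*g(*c),0.008) for c in((117,43),(340,70),(278,528),(50,500))]
for c in D: print(c.round(4))
print("collar",onz(T,*g(158,433),0.021),"knob",onz(T,*g(222,132),0.023))
q=lambda x,y:(210+x/4.5,190+y/4.5)
print("collar scene",onz(S,*q(209,268),0.021))
print("spindle top", two(T,f(610,143),S,(325+(530-382)/4.5,130+50/4.5)))
E
```

```text
wrist cam in tool [ 0.06538093  0.00045126 -0.09174659] dir [-0.24430907 -0.00323823  0.96969735] Rct [[-0.     1.     0.001]
 [-0.969 -0.    -0.246]
 [-0.246 -0.001  0.969]]
fixture base corners
[0.664  0.0509 0.012 ]
[ 0.6414 -0.0417  0.012 ]
[ 0.514 -0.01   0.012]
[0.5353 0.0835 0.012 ]
tray corners
[0.6382 0.3502 0.008 ]
[0.6248 0.2523 0.008 ]
[0.4255 0.278  0.008 ]
[0.4383 0.3759 0.008 ]
collar [0.46555622 0.32724973 0.021     ] knob [0.59454033 0.3010585  0.023     ]
collar scene [0.46348686 0.32627616 0.021     ]
spindle top (array([0.59094206, 0.02582161, 0.12161398]), array([2.59332528e-08]), np.int32(3), array([1.41421356, 1.31411006, 0.52260381]))
```

```bash
cat >> h.py <<'E'
def mv(xyz,yaw):
    p,Rt=tcp(); Rg=R.from_euler("xyz",[180,0,yaw],degrees=True).as_matrix()
    print("rot",R.from_matrix(Rt.T@Rg).as_rotvec().round(4),"shift",(Rt.T@(np.asarray(xyz)-p)).round(4))
E
python3 -c "
from h import *
mv([0.589,0.021,0.30],165.9)"
```

```text
rot [ 1.200e-03 -5.000e-04  6.578e-01] shift [-0.5481  0.4583 -0.008 ]
```

```bash
python3 -m creep '[[0,0,0.2,-0.1827,0.1528,-0.008,1],[0,0,0.2,-0.1827,0.1528,-0.008,1],[0,0,0.3,-0.1827,0.1528,-0.008,1],[0,0,0.3,-0.1827,0.1528,-0.008,1],[0,0,0.3,-0.1827,0.1528,-0.008,1],[0,0,0.3,-0.1827,0.1528,-0.008,1],[0,0,0.5,-0.365,0.306,-0.008,1],[0,0,0.5,-0.365,0.306,-0.008,1],[0,0,0.5,-0.365,0.306,-0.008,1],[0,0,0.5,-0.365,0.306,-0.008,1],[0,0,0.5,-0.365,0.306,-0.008,1],[0,0,0.5,-0.365,0.306,-0.008,1]]'
python3 -c "
from h import *
mv([0.589,0.021,0.30],165.9)"
```

```text
clock: 1.15
tool_pos: [0.4828, -0.1896, 0.3003]
orientation: [180.0, 0.0, 175.0]
force: [1.1, -0.8, 0.5]
opening: 0.0877
rot [0.0002 0.0004 0.1585] shift [-0.0874  0.2191  0.0004]
```

```bash
python3 -m creep '[[0,0,0.1585,-0.0874,0.2191,0,1],[0,0,0.1585,-0.0874,0.2191,0,1],[0,0,0.1585,-0.0874,0.2191,0,1],[0,0,0.1585,-0.0874,0.2191,0,1],[0,0,0.1585,-0.0874,0.2191,0,1],[0,0,0.1585,-0.0874,0.2191,0,1],[0,0,0.1585,-0.0874,0.2191,0,1],[0,0,0.1585,-0.0874,0.2191,0,1],[0,0,0.1585,-0.0874,0.2191,0,1]]'
python3 - <<'E'
from h import *
import pickle
m=cam("wrist"); im=ctrl.snapshot("wrist"); pickle.dump(m,open("w1.pkl","wb")); cv2.imwrite("pics/w1.png",im)
print(ctrl.get_obs()["tool_pos"],proj(m,[.589,.021,.106]))
E
```

```text
clock: 1.9
tool_pos: [0.5882, 0.0186, 0.2997]
orientation: [-180.0, -0.1, 165.9]
force: [-0.8, 0.4, 0.3]
opening: 0.0877
[0.58808847 0.01802591 0.29993984] [323.00058411 193.95209402]
```

View pics/w1.png

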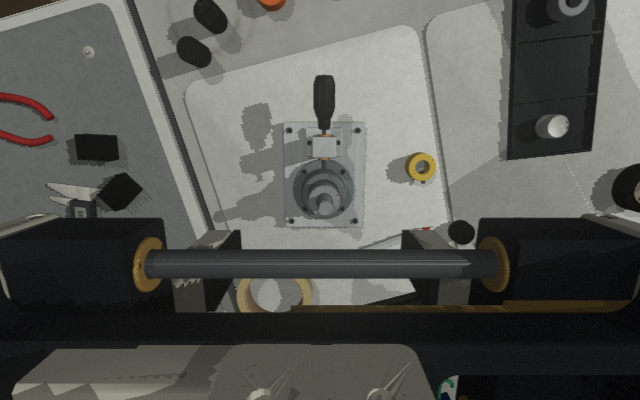

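```bash
python3 - <<'E'
from h import *
im=cv2.imread("pics/w1.png")
cv2.imwrite("pics/w1c.png",cv2.resize(im[110:235,270:380],None,fx=4.8,fy=4.8,interpolation=cv2.INTER_CUBIC))
E
```

```text
(no output)
```

View pics/w1c.png

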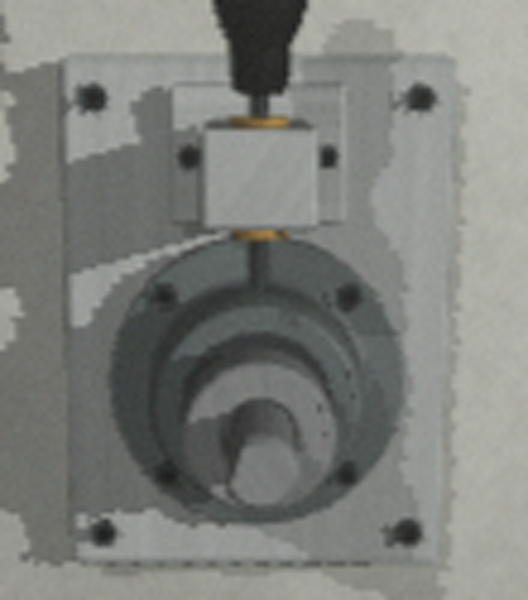

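```bash
python3 - <<'E'
from h import *
import pickle
m=pickle.load(open("w1.pkl","rb"))
f=lambda x,y:(270+(x+.5)/4.8-.5,110+(y+.5)/4.8-.5)
P=[onz(m,*f(*c),0.012) for c in((92,98),(421,98),(408,532),(103,532))]
for p in P: print(p.round(4))
P=np.array(P); print("c",P.mean(0)); d=(P[3]+P[2]-P[0]-P[1]); print("yaw",np.degrees(np.arctan2(d[1],d[0])))
d=(P[0]+P[3]-P[1]-P[2]); print("yaw-y",np.degrees(np.arctan2(d[1],d[0]))-90)
print("bush", onz(m,*f(262,236),.063), "guide c top",onz(m,*f(260,178),.072))
print("spindle",onz(m,*f(265,475),.106),"ring",onz(m,*f(261,433),.076))
g=onz(m,*f(262,100),.063); h=onz(m,*f(260,280),.063); d=h-g; print("driver yaw",np.degrees(np.arctan2(d[1],d[0])))
# tray
print("knob",onz(m,551,126,.023),"collar",onz(m,572,3,.021))
E
```

```text
[ 0.5236 -0.0045  0.012 ]
[0.5437 0.0754 0.012 ]
[0.6542 0.0474 0.012 ]
[ 0.6342 -0.0323  0.012 ]
c [0.58892866 0.02148884 0.012     ]
yaw -14.152355936753588
yaw-y -194.10869275449403
bush [0.56169475 0.02937762 0.063     ] guide c top [0.54858078 0.03210968 0.072     ]
spindle [0.60344242 0.0191939  0.106     ] ring [0.60217544 0.01895641 0.076     ]
driver yaw -14.617274287006385
knob [0.59363568 0.29369277 0.023     ] collar [0.46998948 0.32520866 0.021     ]
```

```bash
python3 -c "
from h import *
mv([0.6034,0.019,0.20],165.85)
T=cam('top');print(onz(T,388.6,132.5,.106))"
```

```text
rot [-0.0003 -0.0006  0.    ] shift [-0.0147  0.0047  0.0999]
[0.59469403 0.02366258 0.106     ]
```

```bash
python3 -m creep '[[0,0,0,-0.0147,0.002,0.1,1],[0,0,0,-0.0147,0.002,0.1,1],[0,0,0,-0.0147,0.002,0.1,1],[0,0,0,-0.0147,0.002,0.1,1],[0,0,0,-0.0147,0.002,0.1,1],[0,0,0,-0.0147,0.002,0.1,1]]'
python3 - <<'E'
from h import *
import pickle
m=cam("wrist"); im=ctrl.snapshot("wrist"); pickle.dump(m,open("w2.pkl","wb")); cv2.imwrite("pics/w2.png",im)
p,Rt=tcp(); print(p,proj(m,[.6034,.019,.106]))
x0,y0=220,110
cv2.imwrite("pics/w2c.png",cv2.resize(im[110:310,220:420],None,fx=3,fy=3,interpolation=cv2.INTER_CUBIC))
E
```

```text
clock: 2.45
tool_pos: [0.604, 0.0163, 0.2021]
orientation: [180.0, 0.1, 165.8]
force: [-0.1, -0.2, 0.5]
opening: 0.0876
[0.60416238 0.01654365 0.20252287] [323.65133887 225.42294324]
```

View pics/w2c.png

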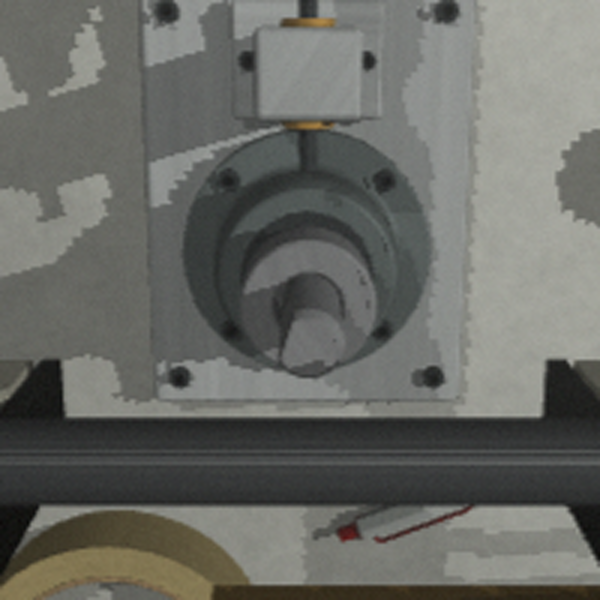

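```bash
python3 - <<'E'
from h import *
import pickle
m=pickle.load(open("w2.pkl","rb"))
f=lambda x,y:(220+(x+.5)/3-.5,110+(y+.5)/3-.5)
print("spindle",onz(m,*f(313,342),.106),"ring",onz(m,*f(310,295),.076))
b=onz(m,*f(306,126),.063); print("bush",b, b+.043*np.array([.9697,-.2444,0]))
P=np.array([onz(m,*f(*c),0.012) for c in((165,11),(445,11),(432,376),(180,376))])
d=(P[3]+P[2]-P[0]-P[1]); print("yaw",np.degrees(np.arctan2(d[1],d[0])),P.mean(0)+.0146*np.array([.9697,-.2444,0]))
mv([0.604,0.019,0.118],165.85)
E
```

```text
spindle [0.60230081 0.01950609 0.106     ] ring [0.6002815  0.01957039 0.076     ]
bush [0.56139214 0.02840015 0.063     ] [0.60308924 0.01789095 0.063     ]
yaw -13.998688464143683 [0.60297313 0.01792273 0.012     ]
rot [ 0.0015  0.0031 -0.0001] shift [0.001  0.0022 0.0845]
```

```bash
python3 -m creep '[[0,0,0,0.0018,0.0021,0.02,1],[0,0,0,0.0018,0.0021,0.045,1],[0,0,0,0.0018,0.0021,0.065,1],[0,0,0,0.0018,0.0021,0.08,1],[0,0,0,0.0018,0.0021,0.0845,1],[0,0,0,0.0018,0.0021,0.0845,1],[0,0,0,0.0018,0.0021,0.0845,1],[0,0,0,0.0018,0.0021,0.0845,1]]'

```

```text
clock: 3.17
tool_pos: [0.6031, 0.0196, 0.1175]
orientation: [179.9, 0.1, 165.9]
force: [0.3, -1.1, 0.8]
opening: 0.0875
```

```bash
python3 -m creep '[[0,0,0,0,0,0,0.4],[0,0,0,0,0,0,0.3],[0,0,0,0,0,0,0.3],[0,0,0,0,0,0,0.3],[0,0,0,0,0,0,0.3],[0,0,0,0,0,0,0.3],[0,0,0,0,0,0,0.3],[0,0,0,0,0,0,0.3]]'; python3 -c "
from h import *
print(ctrl.get_obs())"

```

```text
clock: 3.83
tool_pos: [0.602, 0.0193, 0.1156]
orientation: [-180.0, -0.0, 165.9]
force: [-0.2, 0.1, 0.7]
opening: 0.0397
{'clock': 3.8333, 'joint_pos': array([ 2.04065830e+01,  2.33570951e+01, -2.08181766e+01, -1.14156454e-04,
       -4.58308987e+01, -1.24541713e+02]), 'qvel': array([-0.03547181,  0.02845259,  0.00498153, -0.09369478,  0.00978555,
        0.09756979]), 'tau': array([-1.04240218e-03, -5.49647105e+01,  2.22748804e+01,  5.26922241e+00,
       -8.79730959e-02, -1.05868758e-04]), 'tool_pos': array([0.60201923, 0.01932516, 0.1155964 ]), 'orientation': array([-1.79996569e+02, -5.12903586e-03,  1.65864791e+02]), 'force': array([-0.23601299,  0.06113676,  0.70500871]), 'moment': array([-0.0006351 ,  0.00613109,  0.00024749]), 'opening': 0.03974507094690833}
```

```bash
python3 -m creep '[[0,0,0,0,0,0,0.2],[0,0,0,0,0,0,0.2],[0,0,0,0,0,0,0.2],[0,0,0,0,0,0,0.2]]'; python3 -c "
from h import *
for i in range(4):
  o=ctrl.get_obs();print(o['tool_pos'],o['force'],o['moment'],o['opening'])"

```

```text
clock: 4.17
tool_pos: [0.6019, 0.0191, 0.1156]
orientation: [-180.0, -0.0, 165.9]
force: [-0.3, -2.7, -0.2]
opening: 0.0332
[0.60189474 0.01910759 0.11558174] [-0.25553389 -2.69545909 -0.1528133 ] [-0.82857584  0.02905398  0.00869594] 0.033186322368030624
[0.60189474 0.01910759 0.11558174] [-0.25553389 -2.69545909 -0.1528133 ] [-0.82857584  0.02905398  0.00869594] 0.033186322368030624
[0.60189474 0.01910759 0.11558174] [-0.25553389 -2.69545909 -0.1528133 ] [-0.82857584  0.02905398  0.00869594] 0.033186322368030624
[0.60189474 0.01910759 0.11558174] [-0.25553389 -2.69545909 -0.1528133 ] [-0.82857584  0.02905398  0.00869594] 0.033186322368030624
```

```bash
python3 -m creep '[[0,0,0,0,-0.0005,-0.01,0.2],[0,0,0,0,-0.0005,-0.02,0.2],[0,0,0,0,-0.0005,-0.035,0.2],[0,0,0,0,-0.0005,-0.05,0.2],[0,0,0,0,-0.0005,-0.065,0.2],[0,0,0,0,-0.0005,-0.08,0.2],[0,0,0,0,-0.0005,-0.1,0.2],[0,0,0,0,-0.0005,-0.115,0.2],[0,0,0,0,-0.0005,-0.12,0.2]]'; python3 - <<'E'
from h import *
import pickle
for i in range(1):
  o=ctrl.get_obs();print(o['tool_pos'],o['force'],o['moment'],o['opening'])
m=cam("wrist"); im=ctrl.snapshot("wrist"); pickle.dump(m,open("w3.pkl","wb")); cv2.imwrite("pics/w3.png",im)
cv2.imwrite("pics/w3c.png",cv2.resize(im[110:310,220:420],None,fx=3,fy=3,interpolation=cv2.INTER_CUBIC))
mv([.5317,.3141,.2],172.7)
E
```

```text
clock: 4.92
tool_pos: [0.603, 0.0193, 0.2397]
orientation: [179.9, 0.3, 165.9]
force: [0.9, -0.1, -0.4]
opening: 0.0334
[0.60300588 0.019272   0.239669  ] [ 0.86800569 -0.10172912 -0.40250447] [ 0.01806533 -0.13126532  0.01196441] 0.03340847101478509
rot [ 0.0023  0.0045 -0.1188] shift [0.1411 0.2685 0.0393]
```

View pics/w3c.png

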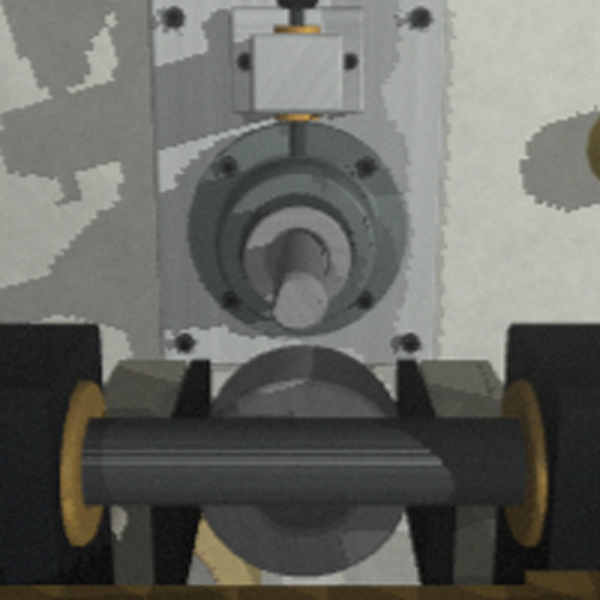

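```bash
python3 -m creep '[[0,0,-0.119,0.1411,0.2685,0.0,0.2],[0,0,-0.119,0.1411,0.2685,0.0,0.2],[0,0,-0.119,0.1411,0.2685,0.0,0.2],[0,0,-0.119,0.1411,0.2685,0.0,0.2],[0,0,-0.119,0.1411,0.2685,0.0,0.2],[0,0,-0.119,0.1411,0.2685,0.0,0.2],[0,0,-0.119,0.1411,0.2685,0.0,0.2],[0,0,-0.119,0.1411,0.2685,0.0,0.2],[0,0,-0.119,0.1411,0.2685,0.0,0.2],[0,0,-0.119,0.1411,0.2685,0.0,0.2],[0,0,-0.119,0.1411,0.2685,0.0,0.2]]'; python3 - <<'E'
from h import *
import pickle
m=cam("wrist"); im=ctrl.snapshot("wrist"); pickle.dump(m,open("w4.pkl","wb")); cv2.imwrite("pics/w4.png",im)
E
```

```text
clock: 5.88
tool_pos: [0.5303, 0.3131, 0.2351]
orientation: [-180.0, -0.0, 172.7]
force: [-0.0, -0.1, -0.8]
opening: 0.0332
```

View pics/w4.png

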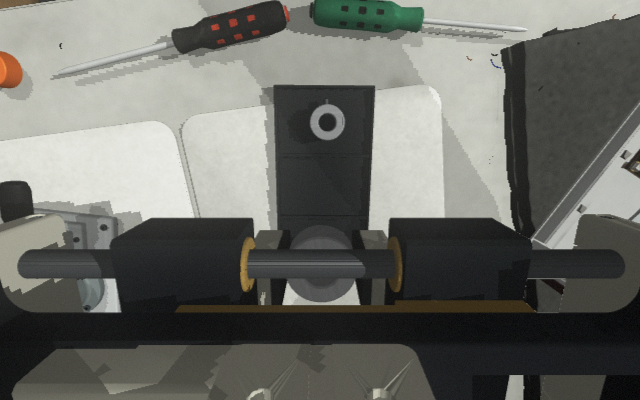

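```bash
python3 - <<'E'
from h import *
import pickle
m=pickle.load(open("w4.pkl","rb"));im=cv2.imread("pics/w4.png")
cv2.imwrite("pics/w4c.png",cv2.resize(im[75:240,260:390],None,fx=3.6,fy=3.6,interpolation=cv2.INTER_CUBIC))
f=lambda u,v:onz(m,u,v,.008)
a,b=f(274,86.5),f(375,87); print(a,b,(a+b)/2)
d=b-a; print("edge yaw-90",np.degrees(np.arctan2(d[1],d[0]))-90, np.linalg.norm(d))
l=f(281,200)-f(274.5,100);print(np.degrees(np.arctan2(l[1],l[0])))
r=f(368,200)-f(374.5,100);print(np.degrees(np.arctan2(r[1],r[0])))
y=np.radians(-7.3);n=np.array([np.cos(y),np.sin(y),0]); print("centre",(a+b)/2+.102*n)
print("div",f(327,157))
print("collar",onz(m,327,122,.021),"screw",onz(m,326,101,.012))
E
```

```text
[0.4255552  0.28079521 0.008     ] [0.43864159 0.37867662 0.008     ] [0.43209839 0.32973592 0.008     ]
edge yaw-90 -7.615080564821625 0.09875233536566075
-5.548252357827652
-8.787635358115137
centre [0.53327162 0.31677533 0.008     ]
div [0.50029452 0.32376253 0.008     ]
collar [0.46554445 0.3278251  0.021     ] screw [0.44571738 0.32945935 0.012     ]
```

View pics/w4c.png

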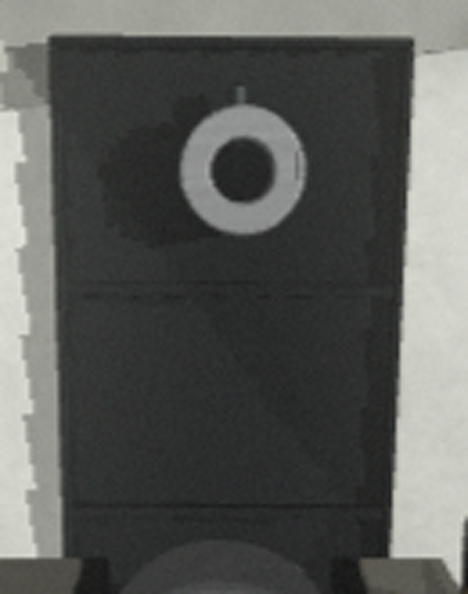

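```bash
python3 -m creep '[[0,0,0,-0.0023,0.0032,0.03,0.2],[0,0,0,-0.0023,0.0032,0.06,0.2],[0,0,0,-0.0023,0.0032,0.09,0.2],[0,0,0,-0.0023,0.0032,0.12,0.2],[0,0,0,-0.0023,0.0032,0.14,0.2],[0,0,0,-0.0023,0.0032,0.152,0.2],[0,0,0,-0.0023,0.0032,0.157,0.2],[0,0,0,-0.0023,0.0032,0.157,0.2],[0,0,0,-0.0023,0.0032,0.157,0.2],[0,0,0,-0.0023,0.0032,0.157,0.2],[0,0,0,-0.0023,0.0032,0.157,0.2]]'
```

```text
clock: 6.85
tool_pos: [0.534, 0.3171, 0.0802]
orientation: [179.9, 0.1, 172.7]
force: [0.2, -0.0, -0.9]
opening: 0.0336
```

```bash
python3 -m creep '[[0,0,0,0,0,0.004,0.2],[0,0,0,0,0,0.007,0.2],[0,0,0,0,0,0.009,0.2],[0,0,0,0,0,0.009,0.2],[0,0,0,0,0,0.009,0.2],[0,0,0,0,0,0.009,0.2]]'
```

```text
clock: 7.35
tool_pos: [0.5333, 0.3165, 0.0695]
orientation: [-180.0, -0.0, 172.7]
force: [-0.0, 0.7, -0.9]
opening: 0.0333
```

Tips are about 0.5–1 mm above the floor. Now I release.

```bash
python3 -m creep '[[0,0,0,0,0,0,0.45],[0,0,0,0,0,0,0.45],[0,0,0,0,0,0,0.45],[0,0,0,0,0,0,0.45],[0,0,0,0,0,-0.03,0.45],[0,0,0,0,0,-0.06,0.45],[0,0,0,0,0,-0.09,0.45],[0,0,0,0,0,-0.12,0.45],[0,0,0,0.06,0,-0.13,0.45],[0,0,0,0.06,0,-0.13,0.45],[0,0,0,0.06,0,-0.13,0.45]]'
python3 - <<'E'
from h import *
import pickle
m=cam("wrist"); im=ctrl.snapshot("wrist"); pickle.dump(m,open("w5.pkl","wb")); cv2.imwrite("pics/w5.png",im)
print(ctrl.get_obs()['tool_pos'])
E
```

```text
clock: 8.27
tool_pos: [0.4714, 0.3244, 0.2015]
orientation: [179.9, 0.0, 172.7]
force: [-0.7, 0.2, -0.4]
opening: 0.0395
[0.47260911 0.32453216 0.20098173]
```

View pics/w5.png

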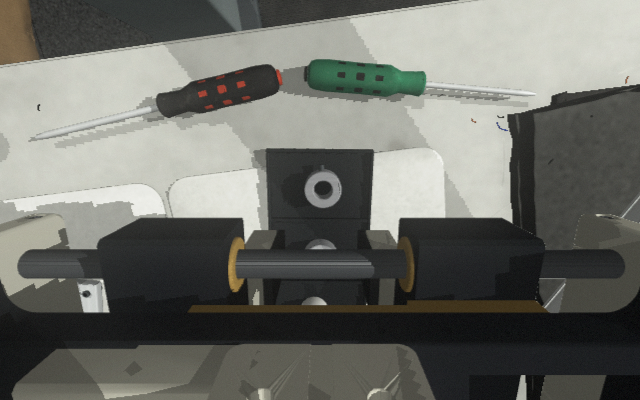

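```bash
python3 - <<'E'
from h import *
import pickle
m=pickle.load(open("w5.pkl","rb"));im=cv2.imread("pics/w5.png")
a=cv2.resize(im[150:225,280:365],None,fx=7,fy=7,interpolation=cv2.INTER_CUBIC)
t=ctrl.snapshot("top"); cv2.imwrite("pics/top5.png",t)
b=cv2.resize(t[115:240,185:275],None,fx=4,fy=4,interpolation=cv2.INTER_CUBIC)
cv2.imwrite("pics/w5c.png",a);cv2.imwrite("pics/top5c.png",b)
E
```

```text
(no output)
```

View pics/w5c.png

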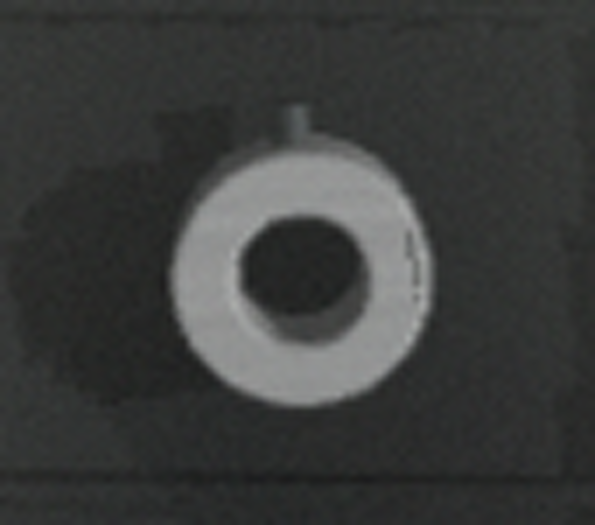

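View pics/top5c.png

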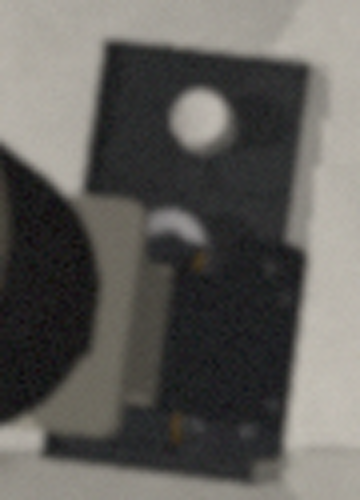

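```bash
python3 - <<'E'
from h import *
import pickle
m=pickle.load(open("w5.pkl","rb"))
f=lambda x,y:(280+(x+.5)/7-.5,150+(y+.5)/7-.5)
c=onz(m,*f(302,279),.021); 
for s in((296,106),(298,104)):
  s=onz(m,*f(*s),.0145); d=s-c; print(c,s,"r",np.hypot(*d[:2]),"screw dir",np.degrees(np.arctan2(d[1],d[0])))
# refined outer circle mid from left/right edges
print(onz(m,*f(170,275),.021),onz(m,*f(434,275),.021))
mv([c[0],c[1],.12],175)
E
```

```text
[0.46505408 0.32792052 0.021     ] [0.44359325 0.32989562 0.0145    ] r 0.021551525967058956 screw dir 174.7416993701193
[0.46505408 0.32792052 0.021     ] [0.44336832 0.33018562 0.0145    ] r 0.021803740162460533 screw dir 174.0370194333873
[0.46236218 0.31107215 0.021     ] [0.46669789 0.34490495 0.021     ]
rot [ 0.0012  0.0008 -0.0391] shift [0.0088 0.0022 0.0805]
```

```bash
python3 - <<'E'
from h import *
a=cv2.imread("pics/w2.png");b=cv2.imread("pics/w3.png")
A=cv2.resize(a[195:245,300:350],None,fx=8,fy=8,interpolation=cv2.INTER_CUBIC)
B=cv2.resize(b[180:230,295:345],None,fx=8,fy=8,interpolation=cv2.INTER_CUBIC)
cv2.imwrite("pics/spc.png",cv2.convertScaleAbs(np.hstack([A,B]),alpha=1.6))
E
python3 -c "
from h import *
mv([.603,.019,.2],165.85)"
```

```text
rot [0.0013 0.0007 0.1206] shift [-0.1671 -0.2868  0.0003]
```

View pics/spc.png

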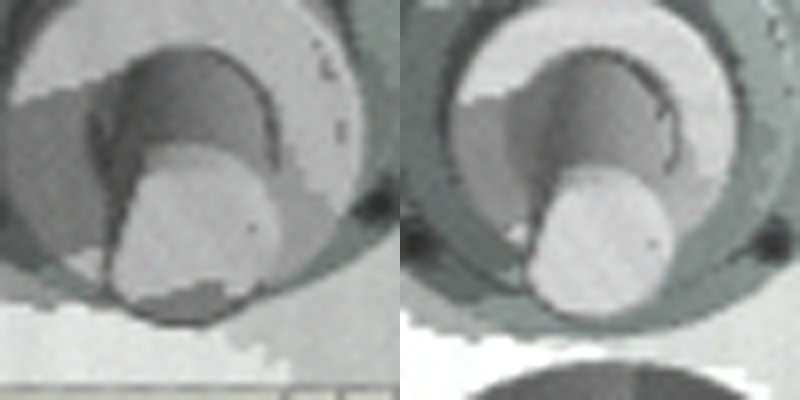

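```bash
python3 -m creep '[[0,0,-1.3,-0.167,-0.2868,0,0.45],[0,0,-1.3,-0.167,-0.2868,0,0.45],[0,0,-1.3,-0.167,-0.2868,0,0.45],[0,0,-1.3,-0.167,-0.2868,0,0.45],[0,0,-1.3,-0.167,-0.2868,0,0.45],[0,0,-1.3,-0.167,-0.2868,0,0.45],[0,0,-1.3,-0.167,-0.2868,0,0.45],[0,0,-1.3,-0.167,-0.2868,0,0.45],[0,0,-1.4,-0.167,-0.2868,0,0.45],[0,0,-1.6,-0.167,-0.2868,0,0.45],[0,0,-1.6,-0.167,-0.2868,0,0.45],[0,0,-1.6,-0.167,-0.2868,0,0.45]]'
python3 -c "
from h import *
mv([.603,.019,.2],-29.1);print(ctrl.get_obs()['joint_pos'])
t=ctrl.snapshot('top'); cv2.imwrite('pics/top6c.png',cv2.resize(t[115:240,185:275],None,fx=4,fy=4,interpolation=cv2.INTER_CUBIC))"
```

```text
clock: 9.37
tool_pos: [0.6036, 0.0169, 0.1987]
orientation: [179.9, -0.1, -105.6]
force: [-0.8, -0.1, -0.6]
opening: 0.0393
rot [ 1.4000e-03 -1.0000e-04 -1.3349e+00] shift [-0.0019  0.0011 -0.0013]
[ 2.01256822e+01  1.82506161e+01 -1.57154626e+01  9.84817499e-03
 -5.61105095e+01 -3.57164895e+01]
```

View pics/top6c.png

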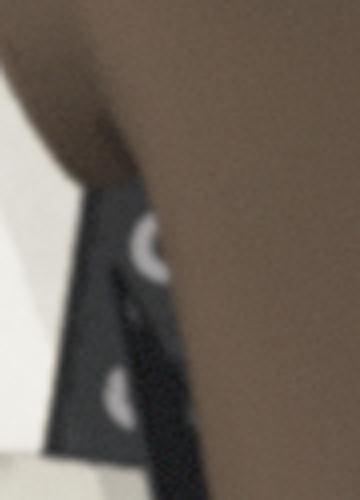

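The ring shows as a flat annulus in the middle compartment. Next is a wrist look at the bare spindle.

```bash
python3 -m creep '[[0,0,-0.9,0,0,0,0.45],[0,0,-0.9,0,0,0,0.45],[0,0,-0.9,0,0,0,0.45],[0,0,-0.9,0,0,0,0.45],[0,0,-0.9,0,0,0,0.45],[0,0,-0.9,0,0,0,0.45],[0,0,-0.9,0,0,0,0.45],[0,0,-0.9,0,0,0,0.45],[0,0,-0.9,0,0,0,0.45]]'
python3 - <<'E'
from h import *
import pickle
m=cam("wrist"); im=ctrl.snapshot("wrist"); pickle.dump(m,open("w7.pkl","wb")); cv2.imwrite("pics/w7.png",im)
print(ctrl.get_obs()['tool_pos'],proj(m,[.603,.019,.106]))
cv2.imwrite("pics/w7c.png",cv2.convertScaleAbs(cv2.resize(im[160:260,270:370],None,fx=5.5,fy=5.5,interpolation=cv2.INTER_CUBIC),alpha=1.4))
E
```

```text
clock: 10.17
tool_pos: [0.6032, 0.0182, 0.1993]
orientation: [180.0, 0.0, -54.5]
force: [0.0, 0.4, 0.3]
opening: 0.0396
[0.60311193 0.01824019 0.19929524] [321.2320553  230.25137268]
```

View pics/w7c.png

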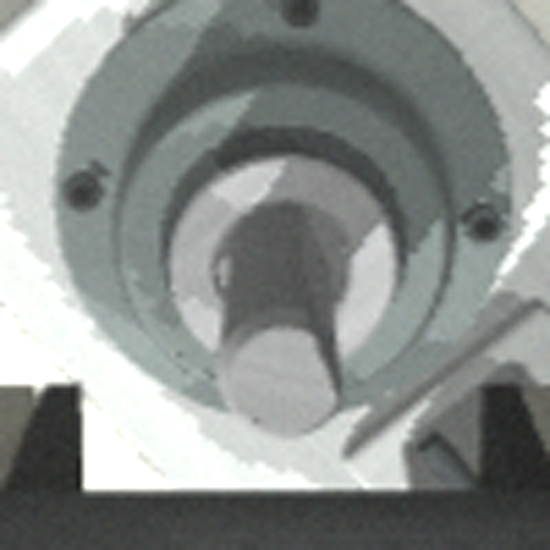

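```bash
python3 - <<'E'
from h import *
import pickle
for n,s,x0,y0,a,b in(("w7",5.5,270,160,(312,332),(337,392)),("w2",8,300,195,(113,275),(140,165)),("w3",8,295,180,(530-400,265),(555-400,185))):
    m=pickle.load(open(n+".pkl","rb"))
    f=lambda x,y:(x0+(x+.5)/s-.5,y0+(y+.5)/s-.5)
    d=onz(m,*f(*a),.106)-onz(m,*f(*b),.106); e=np.degrees(np.arctan2(d[1],d[0]))
    print(n,np.linalg.norm(d),"edge world",e,"normal",e+90,e-90)
    if n=="w7": print(onz(m,*f(283,380),.106))
E
```

```text
w7 0.007843765879393748 edge world -32.59107950351571 normal 57.40892049648429 -122.59107950351572
[0.60370923 0.01821102 0.106     ]
w2 0.009533941374147602 edge world -27.566256326416205 normal 62.43374367358379 -117.56625632641621
w3 0.008269238944998968 edge world -31.22107747320706 normal 58.77892252679294 -121.22107747320706
```

```bash
python3 -m creep '[[0,0,-0.2,0,0,0.01,0.45],[0,0,-0.42,0,0,0.02,0.45],[0,0,-0.42,0,0,0.03,0.45],[0,0,-0.42,0,0,0.04,0.45],[0,0,-0.42,0,0,0.05,0.45],[0,0,-0.42,0,0,0.054,0.45],[0,0,-0.42,0,0,0.054,0.45],[0,0,-0.42,0,0,0.054,0.45],[0,0,-0.42,0,0,0.054,0.45]]'
python3 -m creep '[[0,0,0,0,0,0,0],[0,0,0,0,0,0,0],[0,0,0,0,0,0,0],[0,0,0,0,0,0,0],[0,0,0,0,0,0,0],[0,0,0,0,0,0,0],[0,0,0,0,0,0,0],[0,0,0,0,0,0,0]]'
python3 -c "
from h import *
o=ctrl.get_obs();print(o)"
```

```text
clock: 10.97
tool_pos: [0.6033, 0.0185, 0.1462]
orientation: [-180.0, -0.0, -30.3]
force: [0.8, 0.9, 0.5]
opening: 0.0394
clock: 11.63
tool_pos: [0.6033, 0.0189, 0.1459]
orientation: [-179.9, -0.0, -30.2]
force: [0.4, 4.6, 0.9]
opening: 0.0119
{'clock': 11.6333, 'joint_pos': array([ 2.03174272e+01,  2.13648714e+01, -1.90701927e+01, -1.52019617e-02,
       -4.95063267e+01,  3.95255077e+01]), 'qvel': array([ 0.04583224,  0.04902763, -0.05721818, -0.06972498,  0.00066531,
       -0.04072641]), 'tau': array([ -2.36569002, -52.9981184 ,  22.17685282,   6.275222  ,
        -0.60127962,   0.05563957]), 'tool_pos': array([0.60328559, 0.01891313, 0.1458937 ]), 'orientation': array([-1.79947429e+02, -2.83744236e-02, -3.01669438e+01]), 'force': array([0.35829807, 4.55613368, 0.90721881]), 'moment': array([ 1.4360515 , -0.04529711, -0.0579991 ]), 'opening': 0.01189748726040205}
```

```bash
python3 -m creep '[[0,0,0.1,0.0003,-0.0004,0,0],[0,0,0.22,0.0006,-0.0004,0,0],[0,0,0.34,0.0008,-0.0004,0,0],[0,0,0.46,0.001,-0.0003,0,0],[0,0,0.58,0.0012,-0.0002,0,0],[0,0,0.7,0.0013,-0.0001,0,0],[0,0,0.82,0.0014,0,0,0],[0,0,0.94,0.0014,0,0,0],[0,0,1.06,0.0014,0,0,0],[0,0,1.18,0.0014,0.0001,0,0],[0,0,1.29,0.0014,0.0001,0,0],[0,0,1.29,0.0014,0.0001,0,0]]'
python3 -m creep '[[0,0,0,0,0,0,0],[0,0,0,0,0,0,0],[0,0,0,0,0,0,0]]'
python3 -c "
from h import *
o=ctrl.get_obs();print(o['tool_pos'],o['orientation'],o['force'],o['moment'],o['opening'])"
```

```text
clock: 12.63
tool_pos: [0.6044, 0.0177, 0.1459]
orientation: [-180.0, 0.0, -104.4]
force: [0.4, 2.8, 0.6]
opening: 0.0127
clock: 12.88
tool_pos: [0.6044, 0.0177, 0.1459]
orientation: [-180.0, 0.0, -103.9]
force: [1.1, 1.7, 2.3]
opening: 0.0121
[0.60438381 0.0177423  0.14589895] [-1.79964838e+02  1.47998620e-02 -1.03933521e+02] [1.11482123 1.74041939 2.31235014] [ 0.84851911 -0.35385675 -0.07503814] 0.012141115763194854
```

```bash
python3 -m creep '[[0,0,0,0,0,0,0.45],[0,0,0,0,0,0,0.45],[0,0,0,0,0,0,0.45],[0,0,0,0,0,0,0.45],[0,0,0,0,0,0,0.45],[0,0,0,0,0,-0.02,0.45],[0,0,0,0,0,-0.04,0.45],[0,0,0.1,0,0,-0.06,0.45],[0,0,0.2,0,0,-0.07,0.45],[0,0,0.3,0,0,-0.07,0.45],[0,0,0.4,0,0,-0.07,0.45],[0,0,0.5,0,0,-0.07,0.45]]'
python3 -m creep '[[0,0,1.08,0,0,0,0.45],[0,0,1.08,0,0,0,0.45],[0,0,1.08,0,0,0,0.45],[0,0,1.08,0,0,0,0.45],[0,0,1.08,0,0,0,0.45],[0,0,1.08,0,0,0,0.45],[0,0,1.08,0,0,0,0.45],[0,0,1.08,0,0,0,0.45],[0,0,1.08,0,0,0,0.45],[0,0,1.08,0,0,0,0.45],[0,0,1.08,0,0,0,0.45]]'
python3 - <<'E'
from h import *
import pickle
m=cam("wrist"); im=ctrl.snapshot("wrist"); pickle.dump(m,open("w8.pkl","wb")); cv2.imwrite("pics/w8.png",im)
print(ctrl.get_obs()['tool_pos'],proj(m,[.603,.018,.106]))
cv2.imwrite("pics/w8c.png",cv2.convertScaleAbs(cv2.resize(im[130:240,270:370],None,fx=5.4,fy=5.4,interpolation=cv2.INTER_CUBIC),alpha=1.4))
E
```

```text
clock: 13.88
tool_pos: [0.604, 0.0176, 0.2159]
orientation: [-180.0, 0.0, -133.0]
force: [-1.1, 0.6, -0.8]
opening: 0.0393
clock: 14.8
tool_pos: [0.604, 0.0176, 0.2155]
orientation: [-180.0, -0.0, 165.5]
force: [-0.4, -0.0, -0.7]
opening: 0.0392
[0.60399862 0.01761486 0.21559285] [320.19426079 219.65966893]
```

View pics/w8c.png

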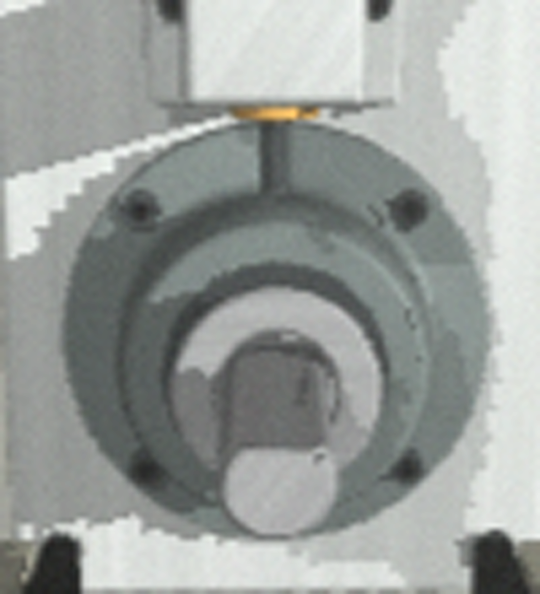

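```bash
python3 - <<'E'
from h import *
import pickle
m=pickle.load(open("w8.pkl","rb"))
f=lambda x,y:(270+(x+.5)/5.4-.5,130+(y+.5)/5.4-.5)
print("axis",onz(m,*f(280,478),.106), "flat",onz(m,*f(238,450),.106),onz(m,*f(325,448.5),.106))
d=onz(m,*f(325,448.5),.106)-onz(m,*f(238,450),.106);print(np.degrees(np.arctan2(d[1],d[0]))-90)
# axis via side lines at shaft foot / driver line
b=onz(m,*f(273,115),.063);print("bush->axis",b+.043*np.array([.9697,-.2444,0]))
mv([.4651,.3279,.20],174.4)
E
```

```text
axis [0.6021369  0.01910809 0.106     ] flat [0.59722498 0.01489326 0.106     ] [0.59977809 0.02558532 0.106     ]
-13.42991756211164
bush->axis [0.60308751 0.01809631 0.063     ]
rot [-1.000e-04 -2.000e-04 -1.542e-01] shift [0.2119 0.2659 0.0156]
```

```bash
python3 -m creep '[[0,0,-0.155,0.2119,0.2659,0.0,0.45],[0,0,-0.155,0.2119,0.2659,0.0,0.45],[0,0,-0.155,0.2119,0.2659,0,0.45],[0,0,-0.155,0.2119,0.2659,0,0.45],[0,0,-0.155,0.2119,0.2659,0.0,0.45],[0,0,-0.155,0.2119,0.2659,0,0.45],[0,0,-0.155,0.2119,0.2659,0.01,0.45],[0,0,-0.155,0.2119,0.2659,0.04,0.45],[0,0,-0.155,0.2119,0.2659,0.06,0.45],[0,0,-0.155,0.2119,0.2659,0.06,0.45],[0,0,-0.155,0.2119,0.2659,0.06,0.45],[0,0,-0.155,0.2119,0.2659,0.06,0.45]]'
python3 - <<'E'
from h import *
import pickle
m=cam("wrist"); im=ctrl.snapshot("wrist"); pickle.dump(m,open("w9.pkl","wb")); cv2.imwrite("pics/w9.png",im)
print(ctrl.get_obs()['tool_pos'],proj(m,[.4651,.3279,.021]))
cv2.imwrite("pics/w9c.png",cv2.convertScaleAbs(cv2.resize(im[150:270,250:390],None,fx=5,fy=5,interpolation=cv2.INTER_CUBIC),alpha=1.6))
E
```

```text
clock: 15.85
tool_pos: [0.4666, 0.3284, 0.1562]
orientation: [-180.0, 0.0, 174.4]
force: [0.3, -0.7, -0.1]
opening: 0.0399
[0.46694463 0.32831137 0.15679365] [319.31982243 208.75280881]
```

View pics/w9c.png

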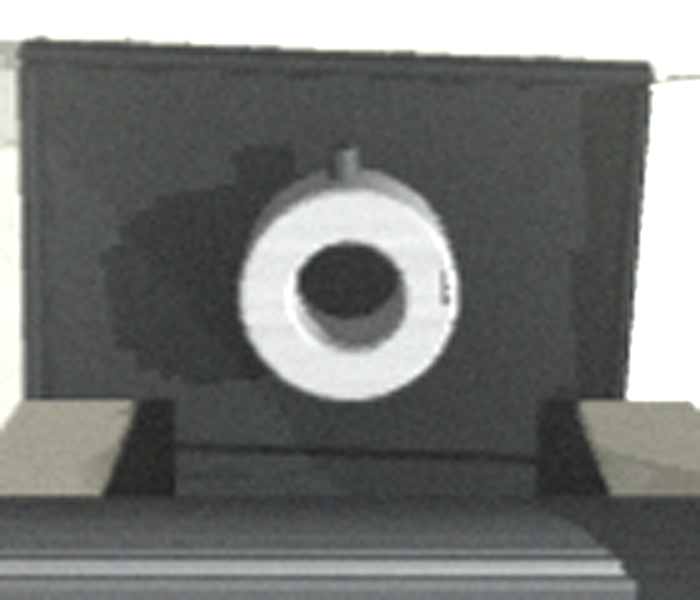

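```bash
python3 - <<'E'
from h import *
import pickle
m=pickle.load(open("w9.pkl","rb"))
f=lambda x,y:(250+(x+.5)/5-.5,150+(y+.5)/5-.5)
c=onz(m,*f(349.5,293.5),.021);s=onz(m,*f(347.5,151),.0145);d=s-c
print(c,np.hypot(*d[:2]),np.degrees(np.arctan2(d[1],d[0])))
mv([c[0],c[1],.0705],174.4)
E
```

```text
[0.46475486 0.32807328 0.021     ] 0.020959466528300334 175.22438488297973
rot [ 0.0009  0.001  -0.0016] shift [ 0.0022 -0.0005  0.0863]
```

```bash
python3 -m creep '[[0,0,0,0.002,-0.0005,0.02,0.45],[0,0,0,0.002,-0.0005,0.045,0.45],[0,0,0,0.002,-0.0005,0.065,0.45],[0,0,0,0.002,-0.0005,0.075,0.45],[0,0,0,0.002,-0.0005,0.08,0.45],[0,0,0,0.002,-0.0005,0.083,0.45],[0,0,0,0.002,-0.0005,0.083,0.45],[0,0,0,0.002,-0.0005,0.083,0.45],[0,0,0,0.002,-0.0005,0.083,0.45]]'
```

```text
clock: 16.65
tool_pos: [0.4646, 0.3286, 0.0737]
orientation: [179.9, 0.1, 174.3]
force: [0.2, 0.4, -0.4]
opening: 0.0396
```

```bash
python3 -m creep '[[0,0,0,0,0,0.002,0.45],[0,0,0,0,0,0.003,0.45],[0,0,0,0,0,0.003,0.45],[0,0,0,0,0,0.003,0.45],[0,0,0,0,0,0.003,0.45]]'; python3 -m creep '[[0,0,0,0,0,0,0.2],[0,0,0,0,0,0,0.2],[0,0,0,0,0,0,0.2],[0,0,0,0,0,0,0.2],[0,0,0,0,0,0,0.2]]';python3 -c "
from h import *
o=ctrl.get_obs();print(o['tool_pos'],o['orientation'],o['force'],o['moment'],o['opening'])"
```

```text
clock: 17.07
tool_pos: [0.4641, 0.3282, 0.0697]
orientation: [180.0, 0.0, 174.3]
force: [0.7, 0.5, -0.5]
opening: 0.0396
clock: 17.48
tool_pos: [0.4641, 0.3281, 0.0697]
orientation: [-180.0, -0.0, 174.3]
force: [-0.0, -0.2, 0.3]
opening: 0.032
[0.46408407 0.32810517 0.0696857 ] [-1.79997153e+02 -3.01724131e-03  1.74261933e+02] [-0.03175576 -0.16128562  0.3024155 ] [-0.09717834  0.09338594  0.01455297] 0.031996172839490473
```

```bash
python3 -m creep '[[0,0,0,0,0,-0.01,0.2],[0,0,0,0,0,-0.03,0.2],[0,0,0,0,0,-0.06,0.2],[0,0,0,0,0,-0.09,0.2],[0,0,0,0,0,-0.12,0.2],[0,0,0,0,0,-0.13,0.2],[0,0,0,0,0,-0.13,0.2],[0,0,0,0,0,-0.13,0.2]]'
python3 - <<'E'
from h import *
import pickle
m=cam("wrist"); im=ctrl.snapshot("wrist"); pickle.dump(m,open("w10.pkl","wb")); cv2.imwrite("pics/w10.png",im)
o=ctrl.get_obs();print(o['tool_pos'],o['opening'],o['force'])
cv2.imwrite("pics/w10c.png",cv2.convertScaleAbs(cv2.resize(im[180:320,240:400],None,fx=4.5,fy=4.5,interpolation=cv2.INTER_CUBIC),alpha=2))
mv([.603,.0182,.2],165.9)
E
```

```text
clock: 18.15
tool_pos: [0.464, 0.3282, 0.2004]
orientation: [179.9, 0.0, 174.3]
force: [-1.5, -0.6, -1.4]
opening: 0.0322
[0.46365801 0.32777282 0.19930751] 0.03256654656200656 [-0.2982054   0.64536109 -2.29881535]
rot [-0.0002 -0.0006  0.1457] shift [-0.1697 -0.2941 -0.0008]
```

View pics/w10c.png

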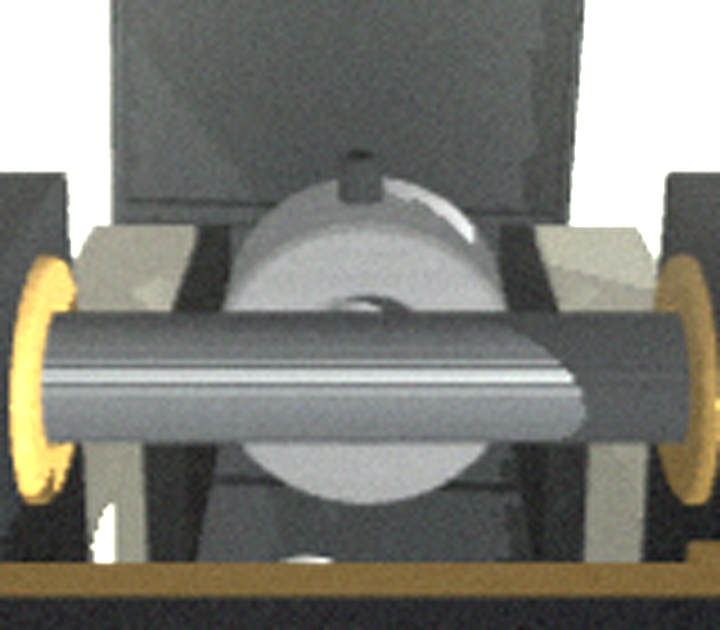

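```bash
python3 - <<'E'
from h import *
import pickle
m=pickle.load(open("w10.pkl","rb"))
p,Rt=tcp()
f=lambda x,y:(240+(x+.5)/4.5-.5,180+(y+.5)/4.5-.5)
zt=p[2]-.049
e=[onz(m,*f(*q),zt) for q in((366,228),(366,503),(228,330),(505,330))]
L=[Rt.T@(q-p) for q in e]; 
for l in L: print(l.round(4))
s=Rt.T@(onz(m,*f(360,155),zt-.0065)-p); print("screw",s.round(4))
E
```

```text
[0.0143 0.0012 0.049 ]
[-0.019   0.0012  0.049 ]
[ 0.0023 -0.0141  0.049 ]
[0.0023 0.0165 0.049 ]
screw [0.0206 0.0005 0.0555]
```

```bash
python3 - <<'E'
from h import *
im=cv2.imread("pics/w3.png")
cv2.imwrite("pics/w3d.png",cv2.convertScaleAbs(cv2.resize(im[180:320,240:400],None,fx=4.5,fy=4.5,interpolation=cv2.INTER_CUBIC),alpha=2.2))
E
```

```text
(no output)
```

View pics/w3d.png

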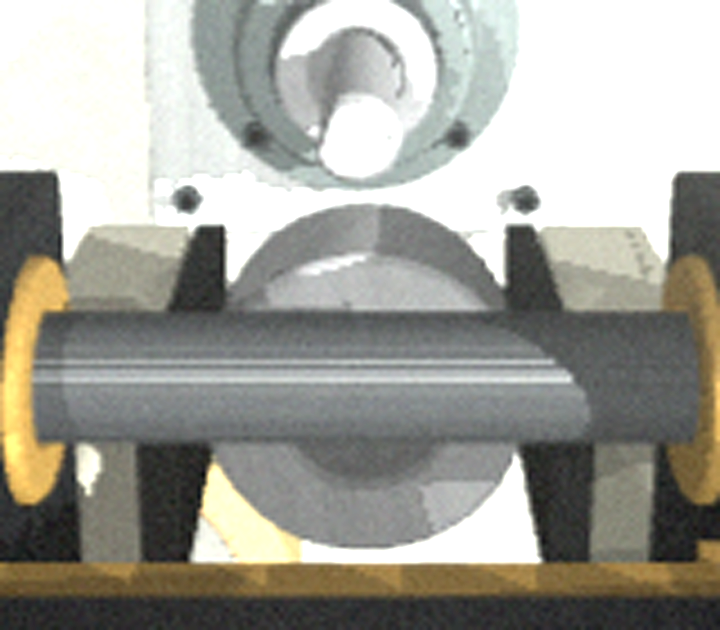

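```bash
python3 - <<'E'
from h import *
import pickle
Rt=R.from_euler("xyz",[180,0,165.9],degrees=True).as_matrix()
m=pickle.load(open("w3.pkl","rb")); p=np.array([.6030,.0193,.2397])
# camera position in tool for both pickles
f=lambda x,y:(240+(x+.5)/4.5-.5,180+(y+.5)/4.5-.5)
for q in((366,252),(366,548),(210,470),(520,470)): print((Rt.T@(onz(m,*f(*q),p[2]-.0396)-p)).round(4))
for n,pp,yw in(("w3",p,165.9),("w10",np.array([.46366,.32777,.19931]),174.3),("w8",np.array([.604,.01761,.21559]),165.5)):
    m=pickle.load(open(n+".pkl","rb")); Rr=R.from_euler("xyz",[180,0,yw],degrees=True).as_matrix()
    print(n,(Rr.T@(-m[1].T@m[2]-pp)).round(4))
E
```

```text
[0.0158 0.0008 0.0396]
[-0.0179  0.0007  0.0396]
[-0.0086 -0.0157  0.0396]
[-0.0087  0.0169  0.0396]
w3 [ 0.0662  0.0004 -0.0914]
w10 [ 0.0654  0.001  -0.0928]
w8 [ 0.0657  0.0007 -0.0917]
```

```bash
python3 -c "
from h import *
mv([.6011,.0185,.2],164.6)"
```

```text
rot [-0.0002 -0.0006  0.1684] shift [-0.1677 -0.2939 -0.0008]
```

```bash
python3 -m creep '[[0,0,0.1684,-0.1677,-0.2939,0,0.2],[0,0,0.1684,-0.1677,-0.2939,0,0.2],[0,0,0.1684,-0.1677,-0.2939,0,0.2],[0,0,0.1684,-0.1677,-0.2939,0,0.2],[0,0,0.1684,-0.1677,-0.2939,0,0.2],[0,0,0.1684,-0.1677,-0.2939,0,0.2],[0,0,0.1684,-0.1677,-0.2939,0,0.2],[0,0,0.1684,-0.1677,-0.2939,0,0.2],[0,0,0.1684,-0.1677,-0.2939,0,0.2],[0,0,0.1684,-0.1677,-0.2939,0,0.2],[0,0,0.1684,-0.1677,-0.2939,0,0.2],[0,0,0.1684,-0.1677,-0.2939,0,0.2]]'
python3 - <<'E'
from h import *
import pickle
m=cam("wrist"); im=ctrl.snapshot("wrist"); pickle.dump(m,open("w11.pkl","wb")); cv2.imwrite("pics/w11.png",im)
o=ctrl.get_obs();print(o['tool_pos'],o['orientation'],o['opening'],o['force'])
cv2.imwrite("pics/w11c.png",cv2.convertScaleAbs(cv2.resize(im[180:320,240:400],None,fx=4.5,fy=4.5,interpolation=cv2.INTER_CUBIC),alpha=2))
s=ctrl.snapshot("scene"); cv2.imwrite("pics/s11c.png",cv2.resize(s[100:230,300:440],None,fx=4.5,fy=4.5,interpolation=cv2.INTER_CUBIC))
E
```

```text
clock: 19.2
tool_pos: [0.6009, 0.0194, 0.1986]
orientation: [-180.0, -0.1, 164.6]
force: [-0.6, 0.4, -1.5]
opening: 0.0326
[0.60101651 0.01982935 0.19894776] [-1.79966905e+02 -6.73288323e-02  1.64676608e+02] 0.032358851750916254 [-0.28358548  0.42683784 -0.79642105]
```

View pics/w11c.png

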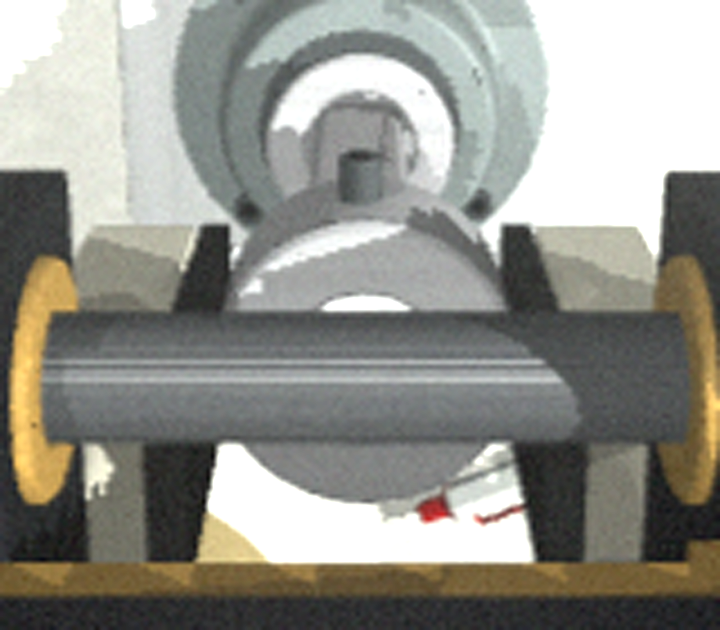

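View pics/s11c.png

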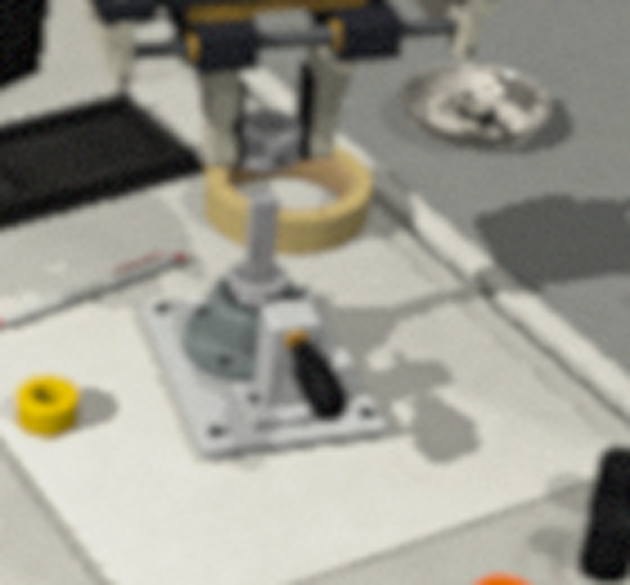

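```bash
python3 -m creep '[[0,0,0,-0.0004,-0.0011,0,0.2],[0,0,0,-0.0004,-0.0011,0.008,0.2],[0,0,0,-0.0004,-0.0011,0.016,0.2],[0,0,0,-0.0004,-0.0011,0.022,0.2],[0,0,0,-0.0004,-0.0011,0.025,0.2],[0,0,0,-0.0004,-0.0011,0.027,0.2],[0,0,0,-0.0004,-0.0011,0.029,0.2],[0,0,0,-0.0004,-0.0011,0.029,0.2]]'
python3 -c "
from h import *
o=ctrl.get_obs();print(o['tool_pos'],o['orientation'],o['force'],o['moment'],o['opening'])"
```

```text
clock: 19.97
tool_pos: [0.6016, 0.0177, 0.1702]
orientation: [-180.0, -0.0, 164.6]
force: [-0.0, 0.1, -0.9]
opening: 0.0323
[0.60158853 0.01772592 0.17021507] [-1.79982154e+02 -2.82826266e-02  1.64612727e+02] [-0.00686794  0.09104218 -0.89012924] [-0.03932522 -0.02420541 -0.03053985] 0.03232848881708653
```

```bash
python3 -m creep '[[0,0,0,0,0,0.001,0.2],[0,0,0,0,0,0.002,0.2],[0,0,0,0,0,0.003,0.2],[0,0,0,0,0,0.004,0.2],[0,0,0,0,0,0.004,0.2]]'
python3 -c "
from h import *
o=ctrl.get_obs();print(o['tool_pos'],o['orientation'],o['force'],o['moment'],o['opening'])"
```

```text
clock: 20.38
tool_pos: [0.6016, 0.0177, 0.1665]
orientation: [-180.0, -0.0, 164.6]
force: [-0.2, 0.1, -1.2]
opening: 0.0322
[0.60162498 0.01774668 0.16651315] [-1.79998396e+02 -8.09325899e-03  1.64611689e+02] [-0.18831838  0.07897608 -1.23690607] [-0.06968218 -0.04678946  0.04733243] 0.032221126326042286
```

```bash
python3 -m creep '[[0,0,0,0,0,0.001,0.2],[0,0,0,0,0,0.002,0.2],[0,0,0,0,0,0.003,0.2],[0,0,0,0,0,0.003,0.2]]'
python3 -c "
from h import *
o=ctrl.get_obs();print(o['tool_pos'],o['orientation'],o['force'],o['moment'],o['opening'])"
```

```text
clock: 20.72
tool_pos: [0.6016, 0.0178, 0.1634]
orientation: [-180.0, -0.0, 164.6]
force: [-1.0, -0.1, -0.5]
opening: 0.0323
[0.60157696 0.01775804 0.16341891] [-1.79995198e+02 -1.62731498e-02  1.64610542e+02] [-1.00734382 -0.14697669 -0.54455961] [-0.07265431  0.02258745 -0.00612629] 0.03229380199518638
```

```bash
python3 -m creep '[[0,0,0,0,0,0.001,0.2],[0,0,0,0,0,0.003,0.2],[0,0,0,0,0,0.005,0.2],[0,0,0,0,0,0.007,0.2],[0,0,0,0,0,0.007,0.2]]'
python3 -c "
from h import *
o=ctrl.get_obs();print(o['tool_pos'],o['orientation'],o['force'],o['moment'],o['opening'])"
```

```text
clock: 21.13
tool_pos: [0.6014, 0.0177, 0.1561]
orientation: [-180.0, -0.0, 164.6]
force: [0.3, 0.1, -1.7]
opening: 0.0328
[0.60142736 0.017737   0.15608144] [-1.79980969e+02 -4.01048603e-02  1.64610754e+02] [ 0.30759536  0.12788291 -1.6604463 ] [-0.067657   -0.01965443  0.02520895] 0.03281768430831248
```

```bash
python3 -m creep '[[0,0,0,0,0,0.003,0.2],[0,0,0,0,0,0.006,0.2],[0,0,0,0,0,0.009,0.2],[0,0,0,0,0,0.012,0.2],[0,0,0,0,0,0.014,0.2],[0,0,0,0,0,0.014,0.2]]'
python3 -c "
from h import *
o=ctrl.get_obs();print(o['force'],o['moment'])"
python3 -m creep '[[0,0,0,0,0,0.003,0.2],[0,0,0,0,0,0.006,0.2],[0,0,0,0,0,0.009,0.2],[0,0,0,0,0,0.012,0.2],[0,0,0,0,0,0.014,0.2],[0,0,0,0,0,0.014,0.2]]'
python3 - <<'E'
from h import *
import pickle
o=ctrl.get_obs();print(o['tool_pos'],o['orientation'],o['force'],o['moment'],o['opening'])
m=cam("wrist"); im=ctrl.snapshot("wrist"); pickle.dump(m,open("w12.pkl","wb")); cv2.imwrite("pics/w12.png",im)
cv2.imwrite("pics/w12c.png",cv2.convertScaleAbs(cv2.resize(im[150:300,230:410],None,fx=4,fy=4,interpolation=cv2.INTER_CUBIC),alpha=2))
E
```

```text
clock: 21.63
tool_pos: [0.6015, 0.0177, 0.142]
orientation: [-180.0, -0.0, 164.6]
force: [-0.0, -0.7, -0.6]
opening: 0.0323
[-0.03940989 -0.70340638 -0.64229491] [-0.1196974  -0.04043639  0.02953423]
clock: 22.13
tool_pos: [0.6015, 0.0177, 0.1281]
orientation: [-180.0, -0.0, 164.6]
force: [-0.1, -0.6, -0.9]
opening: 0.0326
[0.60148478 0.01773766 0.12805852] [-1.79979457e+02 -3.69621496e-02  1.64612877e+02] [-0.08106281 -0.5892041  -0.92024758] [-0.05542827 -0.03088894 -0.0156797 ] 0.032621705274975536
```

View pics/w12c.png

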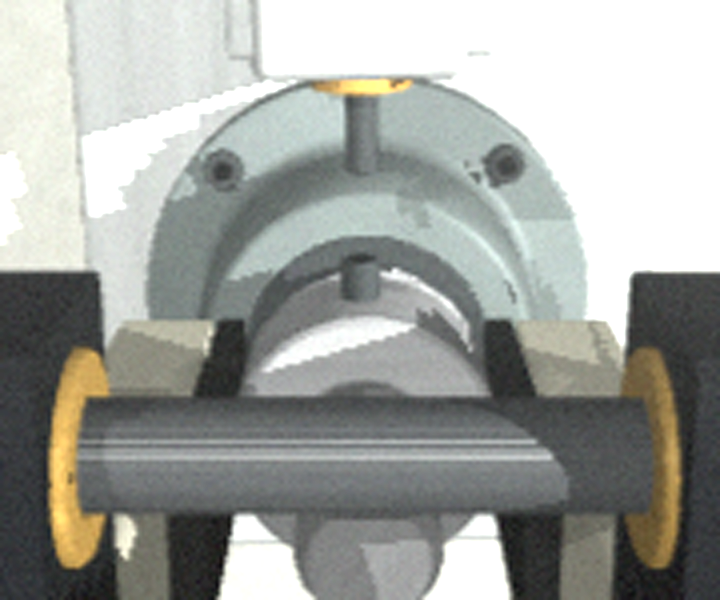

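```bash
python3 -m creep '[[0,0,0,0,0,0.001,0.2],[0,0,0,0,0,0.002,0.2],[0,0,0,0,0,0.003,0.2],[0,0,0,0,0,0.004,0.2],[0,0,0,0,0,0.005,0.2],[0,0,0,0,0,0.005,0.2],[0,0,0,0,0,0.005,0.2]]'
python3 -m creep '[[0,0,0,0,0,0.001,0.2],[0,0,0,0,0,0.002,0.2],[0,0,0,0,0,0.002,0.2],[0,0,0,0,0,0.002,0.2]]'
python3 -c "
from h import *
o=ctrl.get_obs();print(o['force'],o['moment'])"
```

```text
clock: 22.77
tool_pos: [0.6017, 0.0178, 0.1239]
orientation: [180.0, 0.0, 164.6]
force: [-0.9, 0.4, 1.9]
opening: 0.0324
clock: 23.1
tool_pos: [0.6017, 0.0178, 0.1219]
orientation: [180.0, 0.0, 164.6]
force: [-2.2, 0.1, 3.7]
opening: 0.0321
[-2.23988673  0.1255628   3.74532411] [0.05092547 0.66328548 0.03516902]
```

```bash
for i in 1 2; do python3 -m creep '[[0,0,0,0,0,0.0007,0.2],[0,0,0,0,0,0.0015,0.2],[0,0,0,0,0,0.0015,0.2],[0,0,0,0,0,0.0015,0.2]]'; done
```

```text
clock: 23.43
tool_pos: [0.6018, 0.0178, 0.1206]
orientation: [180.0, 0.0, 164.6]
force: [-2.8, 0.8, 7.1]
opening: 0.0325
clock: 23.77
tool_pos: [0.6018, 0.0178, 0.1205]
orientation: [180.0, 0.1, 164.7]
force: [-7.3, 0.8, 18.9]
opening: 0.0325
```

```bash
python3 -m creep '[[0,0,0,0,0,-0.0003,0.2],[0,0,0,0,0,-0.0003,0.2],[0,0,0,0,0,-0.0003,0.2],[0,0,0,0,0,-0.0003,0.2],[0,0,0,0,0,-0.0003,0.2],[0,0,0,0,0,-0.0003,0.2],[0,0,0,0,0,-0.0003,0.2],[0,0,0,0,0,-0.0003,0.2]]'
python3 - <<'E'
from h import *
im=ctrl.snapshot("wrist"); t=ctrl.snapshot("top"); s=ctrl.snapshot("scene")
o=ctrl.get_obs();print(o['tool_pos'],o['orientation'],o['force'],o['moment'],o['opening'])
cv2.imwrite("pics/w13c.png",cv2.convertScaleAbs(cv2.resize(im[150:300,230:410],None,fx=4,fy=4,interpolation=cv2.INTER_CUBIC),alpha=2))
a=cv2.resize(t[110:240,185:275],(360,520),interpolation=cv2.INTER_CUBIC); b=cv2.resize(s[110:240,325:425],(400,520),interpolation=cv2.INTER_CUBIC)
cv2.imwrite("pics/f13.png",np.hstack([a,b]))
cv2.imwrite("pics/s13t.png",cv2.resize(s[190:275,210:295],None,fx=4.5,fy=4.5,interpolation=cv2.INTER_CUBIC))
E
```

```text
clock: 24.43
tool_pos: [0.6018, 0.0178, 0.1205]
orientation: [180.0, 0.1, 164.6]
force: [-6.4, 1.1, 16.6]
opening: 0.0324
[0.60179217 0.01777971 0.12049517] [1.79993221e+02 4.80659076e-02 1.64646623e+02] [-6.09839741  0.83019746 16.45608612] [0.29224644 2.38825243 0.01906634] 0.032393238786910854
```

View pics/w13c.png

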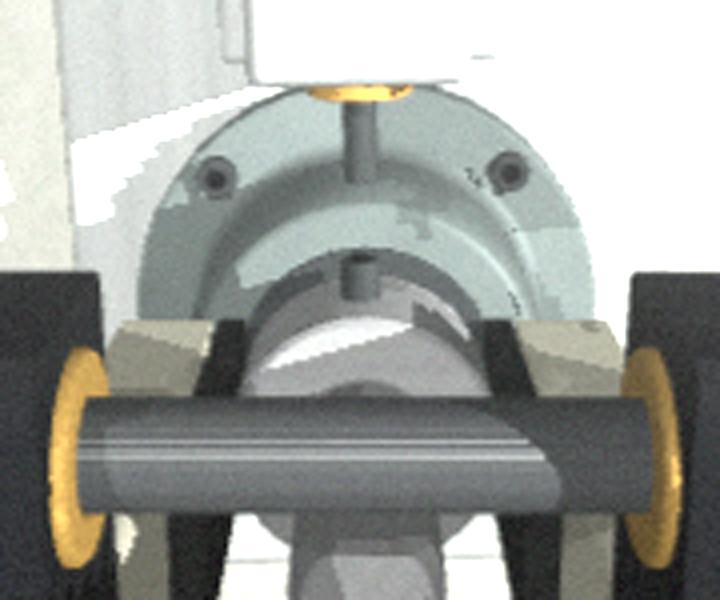

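View pics/f13.png

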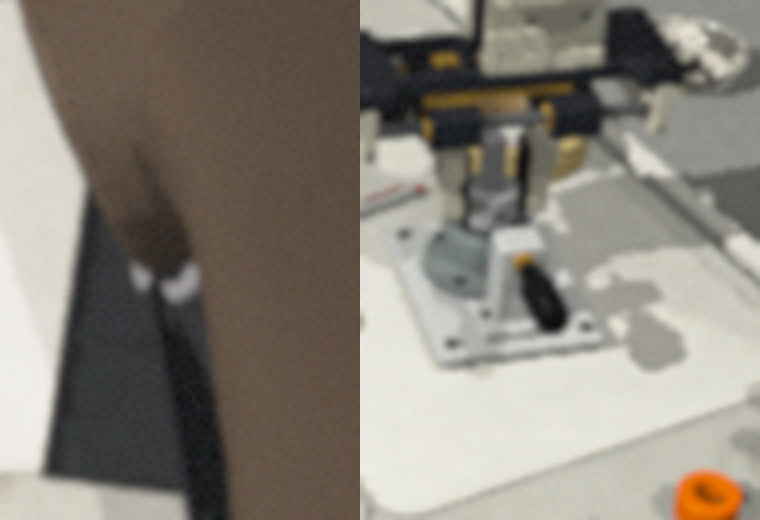

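View pics/s13t.png

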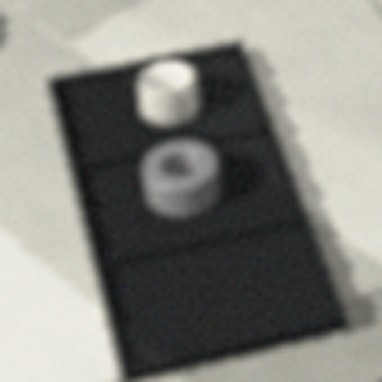

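```bash
python3 -c "
from plant import ctrl
print(ctrl.close_job())"
```

```text
the job is handed in; nothing more can be done
None
```

I finished the job in about 24.5 s of robot time and handed it in. The gripper is still holding the collar pressed down on the spindle.

- **Spacer ring:** I lifted it off the spindle and let it go in the middle tray compartment. The fingertips reach lower than the ring's underside, so it dropped about 9 mm. The last scene picture shows it lying flat there. The knob is where it was, and I left the yellow and orange look-alikes alone.
- **Spindle:** I gripped it across its flat and turned it about −74°. The last picture of the bare spindle showed the flat facing the guide within about 1°.
- **Collar:** It went over the spindle with no noticeable resistance. Pressing stopped with the tool at z = 0.1205 m, which puts the collar's underside at about 54 mm (fully pressed is 54 mm). The downward force is about 16.5 N, and the spring needs 7.2 N to close. The last wrist picture shows the screw in line with the driver tip.

**Disagreements in the checks:**
- The wrist camera and the contact readings differed by about 1 mm, and I allowed for that.
- A sideways force of about 6 N remains on the tool while it holds the collar down.
- The opening reads 32.4 mm on the 34 mm collar. It also read about 1 mm low on the ring.

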